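# Place a play call on the toy phone

## Robot

A 6-joint arm with a two-finger parallel gripper is mounted at the origin on the work surface. World frame = base frame: x ahead of the robot, y to its left, z up, the work surface at z = 0. Lengths are in mm, angles in rad, forces in N, time in s.
With the tool pointing down it reaches from about 325 to 900 mm from the base axis. Payload 6.1 kg.
Tool frame: the origin (TCP) lies midway between the tips of the shut fingers; the grasp point (between the pads) lies 19 mm behind it (bot.grasp_offset is the distance from the TCP to the grasp point, in mm); z points along the fingers, y is the line along which they close (so a half turn about z gives the same grasp; the last joint's range is limited). The gripper opens to 87 mm and grips with 3 to 60 N. Pads are 19 mm wide; open, the fingers measure 117 mm over their backs; the gripper's body (75 mm by 190 mm) begins 51 mm behind the grasp point.
Start: joints at [-1.425, 0.22, 1.526, -0, 1.395, -0.126], TCP at [167.784, -602.05, 222.538] pointing down, gripper open.
Joint ranges: [-2.98, 2.98], [-0.91, 2.08], [0.09, 2.57], [-1.24, 4.39], [0.2, 2.65], [-2.68, 2.68]. Speed limits (rad/s): [2.57, 2.57, 3.01, 3.14, 3.14, 3.14].

## Interface

Orientations are given as a rotation vector (axis times angle).
In Python, from plant import telemetry, viewer, bot gives the robot as it stands.
- The arm moves only by the tool apply_moves, never from a script. Its argument "increments" is a list of rows, each an object with "grip": the opening, from 0 (shut) to 1 (fully open); "offset": the shift along the world's x, y, z in units of 0.03 m (1.0 is 0.03 m), a list of three; "rotation": the turn, a rotation vector about the world's x, y, z in units of 60 degrees (1.0 is 60 degrees), a list of three. In form: [{"grip": grip, "offset": [dx, dy, dz], "rotation": [ax, ay, az]}, ...]. A call has 1 to 10 rows; each row shifts and turns the commanded pose from where the row before left it; what a row does not reach is not made up. A row lasts 1/10 s, in which the tool goes at most 50 mm and 8.59 degrees, less where a joint would pass 70% of its speed; a pose out of reach is approached as far as the arm can. A call with a number of a shift or a turn outside -1 to 1 is refused whole. A call with a gripper value outside its range is refused whole. The fingers move at their own pace and stop on an object; the grip force is fixed at half the most. Time passes only in rows, so rows that do not move let the fingers close. It gives the time, the measured TCP pose, the force, the opening and the grip force at its end, in the units of the state.
- telemetry.get_state(): the state, without advancing time (a new reading comes with each control period).
- viewer.camera(name): name is "side" or "top" or "wrist"; returns (picture, depth): 400x640x3 uint8, red, green, blue; 400x640 float32, mm along the optical axis (not along the pixel's ray), 0 where there is no reading.
- viewer.camera_params(name): a dict with "fovy" (degrees; the focal length in pixels is half the picture's height over the tangent of half this angle, whatever the lens; pixels are square), "cx", "cy" (the principal point, pixels), "D" ([k1, k2, p1, p2, k3] as OpenCV has them; the pictures are not rectified), "rvec" (rotation vector, rad) and "tvec" (3), from world to camera coordinates, as OpenCV has them; the wrist camera has in their place "T_tool_cam" (4x4, takes a point from camera to tool coordinates, whose origin is the TCP and whose axes are the flange's). Camera axes: x right, y down, z forward; pixel columns grow to the right and rows downward; lengths in mm; the calibration is good to about 2 mm. A picture is of the moment at which its call begins: read the wrist's pose just before it. camera_params takes no time and is no camera call.
- bot.sign_off(): hands the job in; it is judged then, once.
The state is a dict: "time_s": time; "joint_positions": joint angles; "joint_velocities": joint speeds; "joint_efforts": joint torques, N m; "tcp_pos": TCP position; "orientation": TCP orientation; "ft_force": force on the tool from outside, world axes, zero at the start; "torque": the same for the moment, N m; "width": finger opening in mm; "grip_force": force on a finger pad.
Only numpy, scipy, OpenCV 4.12 (cv2) and the standard library are available. Lean on these libraries where they do the work, as an engineer would, in place of code of your own. Each camera call takes 0.05 s, during which the arm holds its last target. There are 200 camera calls.

## Task

Make a play call on the toy phone with the closed fingertips: first tip the on-off rocker over by pressing down its raised end, then press the round key, then the square key, and last the long call bar, each fully down, in that order. Do not press the triangular or the cross-shaped key, leave the handset lying in its cradle, pick nothing up, and leave the bowl, the car and the dominoes where they are.

Things in the scene. Friction and masses are not known exactly. Their poses are not given: they have to be found in the camera images.
- phone: toy phone, yellow plastic, fixed to the bench, 220 (own x) x 240 (y) x 35 mm; parts on it are white. Origin: centre of underside. +x points from call-bar edge to handset edge, +y to the rocker side. Call bar at x -83, y -30 mm; shape keys in a 2 x 2 grid (x 12 and -38, y -3 and -57 mm), which is where varies; rocker at y 70 mm; handset along the +x edge.
- rocker_press (a point): place to press on the rocker: on the raised half, 18 mm from the hinge; moves with it. White rocker 60 mm (phone x) by 26 mm, hinged across its middle at phone x -20, y 70 mm, 43 mm above the bench; two halves form a shallow V. Off: the half towards the call-bar edge is raised 0.35 rad, the other level. On: the pressed half lies level, 43 mm above the bench.
- rocker (a joint): rocker angle: near 0 = off, 0.35 rad = on, fully over; it needs about 2 to 5 N at the press point and stays where it is left
- round_top (a point): round key, white disc 28 mm across. It slides straight down 7 mm into the phone, moves under about 3 N and has no return spring: it stays where it was pushed. Up, its top is 48 mm above the bench. This point is the centre of its top face and moves with it.
- square_top (a point): square key, white, 26 x 26 mm. It slides straight down 7 mm into the phone, moves under about 3 N and has no return spring: it stays where it was pushed. Up, its top is 48 mm above the bench. This point is the centre of its top face and moves with it.
- triangle_top (a point): triangular key, white, corners 18 mm from its centre; not to be pressed. It slides straight down 7 mm into the phone, moves under about 3 N and has no return spring: it stays where it was pushed. Up, its top is 48 mm above the bench. This point is the centre of its top face and moves with it.
- cross_top (a point): cross-shaped key, white, arms 30 mm tip to tip and 10 mm wide; not to be pressed. It slides straight down 7 mm into the phone, moves under about 3 N and has no return spring: it stays where it was pushed. Up, its top is 48 mm above the bench. This point is the centre of its top face and moves with it.
- call_top (a point): call bar, white, 24 (phone x) x 100 mm (phone y). It slides straight down 7 mm into the phone, moves under about 3 N and has no return spring: it stays where it was pushed. Up, its top is 47 mm above the bench. This point is the centre of its top face and moves with it.
- round_key (a joint): travel of the round key: 0 = fully up, 0.007 m = fully down; stays where it is left
- square_key (a joint): travel of the square key: 0 = fully up, 0.007 m = fully down; stays where it is left
- triangle_key (a joint): travel of the triangular key: 0 = fully up, 0.007 m = fully down; stays where it is left
- cross_key (a joint): travel of the cross-shaped key: 0 = fully up, 0.007 m = fully down; stays where it is left
- call_bar (a joint): travel of the call bar: 0 = fully up, 0.007 m = fully down; stays where it is left
- handset: white plastic handset, loose in its cradle on the phone, 38 x 196 x 40 mm, lying along the phone's y; origin at the centre of its underside, 35 mm above the bench; its top is 75 mm above the bench. Leave it
- bowl: white ceramic bowl, loose, 110 mm across the rim, 48 mm high, origin at the centre of its foot. Leave it
- car: small aluminium car, loose, 76 x 38 x 36 mm high, origin at the centre of its underside at bench level. Leave it
- domino_0: wooden domino lying flat, loose, 50 x 25 x 10 mm, origin at the centre of its underside. Leave it
- domino_1: wooden domino lying flat, loose, 50 x 25 x 10 mm, origin at the centre of its underside. Leave it

How it is judged:
By the outcome, as a careful person would: the job done as asked, in the order asked, and still so for the second after the job is handed in, with the robot touching nothing.
It also fails if it takes over 48 s, if anything falls off the work surface, if the arm or the gripper's body presses on something with over 40 N, if the wrist force passes 120 N, or if a joint passes its speed limit or range.

## Working session

There is one attempt and no reset: what is moved stays moved. The work goes in short steps, Python scripts to look and compute and a tool call to move; the robot and the scene stay as the last step left them, time stands still between calls to the robot, and variables do not carry over. Pictures are saved under pics/ and viewed, at most 10 in all, crops included, and the job is handed in when it is done.

Besides the shell and the picture viewer there is one more tool, called after ">>>" as name(argument=value, ...), one argument or row to a line, values as JSON. apply_moves: Moves the arm, as the interface text tells. Shifts and turns lie within -1 to 1; 1 stands for 0.03 m of shift or 60 degrees of turn. Its arguments: {"type":"object","properties":{"increments":{"type":"array","items":{"type":"object","properties":{"grip":{"type":"number"},"offset":{"type":"array","items":{"type":"number","minimum":-1,"maximum":1}},"rotation":{"type":"array","items":{"type":"number","minimum":-1,"maximum":1}}}}}},"required":["increments"]}

```bash
mkdir -p pics; cat > h.py <<'E'
import numpy as np, cv2
from plant import telemetry, viewer, bot
def K(p):
    f=200/np.tan(np.radians(p['fovy'])/2); return np.array([[f,0,p['cx']],[0,f,p['cy']],[0,0,1]])
def ray_plane(p,uv,z):
    uv=np.array(uv,float).reshape(-1,1,2)
    n=cv2.undistortPoints(uv,K(p),np.array(p['D'],float)).reshape(-1,2)
    R=cv2.Rodrigues(np.array(p['rvec'],float))[0]; t=np.array(p['tvec'],float).ravel()
    C=-R.T@t; d=np.c_[n,np.ones(len(n))]@R
    return C+d*((z-C[2])/d[:,2])[:,None]
def proj(p,P):
    return cv2.projectPoints(np.array(P,float).reshape(-1,1,3),np.array(p['rvec'],float),np.array(p['tvec'],float),K(p),np.array(p['D'],float))[0].reshape(-1,2)
E
python3 - <<'E'
from h import *
for n in('top','side'):
    im,d=viewer.camera(n); np.savez(n,im=im,d=d); cv2.imwrite(f'pics/{n}.png',im[:,:,::-1]); print(n,viewer.camera_params(n))
s=telemetry.get_state(); print(s['tcp_pos'],s['orientation'],s['time_s'],s['ft_force'])
E
```

```text
top {'fovy': 43.553592067941906, 'cx': 326.81300255654446, 'cy': 196.72584426507936, 'D': array([-0.00511331,  0.        ,  0.        ,  0.        ,  0.        ]), 'rvec': array([ 2.17046943, -2.15009948,  0.07822134]), 'tvec': array([  60.38284468,  609.75749213, 1097.01417195])}
side {'fovy': 52.98466867205474, 'cx': 321.0191242646966, 'cy': 201.23708921399714, 'D': array([0.019784, 0.      , 0.      , 0.      , 0.      ]), 'rvec': array([ 2.2306147 , -0.23136251,  0.09142001]), 'tvec': array([-567.828884  ,  175.09453473,  709.57738754])}
[ 167.70211361 -601.48036443  221.53814364] [-3.11082523e+00 -4.25420032e-01 -3.18356121e-06] 0.1 [ 0.47754084  0.19729217 -0.01368053]
```

View pics/top.png

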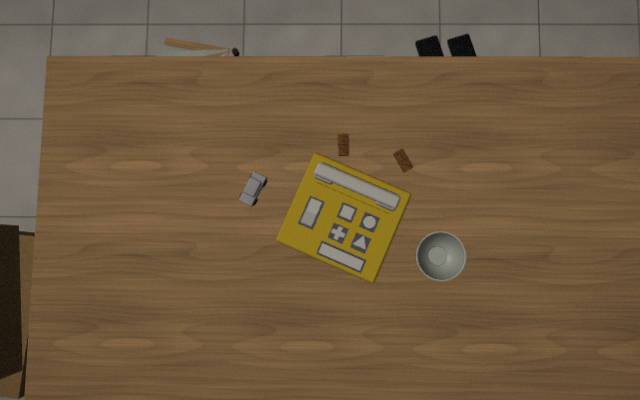

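View pics/side.png

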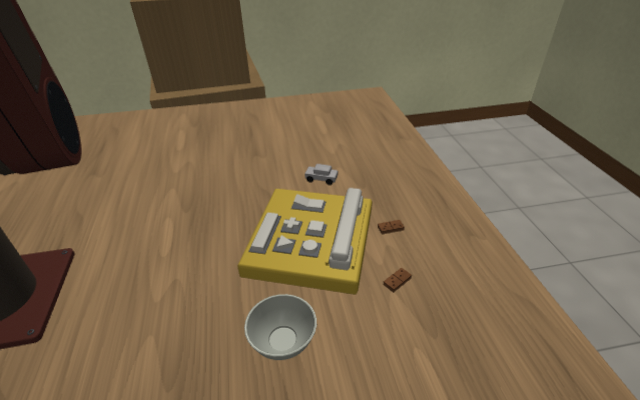

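The top view shows square (347,212), round (370,222), cross (338,233), triangle (361,242), call bar (341,257), rocker (312,212) and handset (357,187). In the side view the raised rocker half faces the call bar. Next I'll measure the white parts in both views and fit the phone pose.

```bash
python3 - <<'E'
from h import *
def cents(n,pts,r,thr):
    z=np.load(n+'.npz'); im=z['im']; hsv=cv2.cvtColor(im,cv2.COLOR_RGB2HSV)
    m=((hsv[...,1]<60)&(hsv[...,2]>thr)).astype(np.uint8)
    k,l,s,c=cv2.connectedComponentsWithStats(m)
    out=[]
    for p in pts:
        i=min([i for i in range(1,k) if s[i,4]>25],key=lambda i:np.hypot(*(c[i]-p)))
        out.append(c[i]); print(n,p,c[i].round(1),s[i])
    return out
names=['square','round','cross','tri','call']
top=cents('top',[(347,212),(370,222),(338,233),(361,242),(341,257),(312,212)],0,150)
side=cents('side',[(316,227),(311,246),(291,225),(285,243),(265,232),(308,203)],0,150)
loc=np.array([(12,-3),(12,-57),(-38,-3),(-38,-57),(-83,-30)],float)
for n,c in(('top',top),('side',side)):
    p=viewer.camera_params(n)
    W=np.array([ray_plane(p,c[i],48 if i<4 else 47)[0][:2] for i in range(5)])
    # rigid fit
    a=loc-loc.mean(0);b=W-W.mean(0)
    th=np.arctan2((a[:,0]*b[:,1]-a[:,1]*b[:,0]).sum(),(a*b).sum())
    R=np.array([[np.cos(th),-np.sin(th)],[np.sin(th),np.cos(th)]]); t=W.mean(0)-R@loc.mean(0)
    print(n,'theta',th,'origin',t); print(W.round(1)); print('res',(W-loc@R.T-t).round(1))
    rp=R@[-20-18*np.cos(.35),70]+t; print('rocker',rp,'hinge',R@[-20,70]+t, 'axes',R.T.round(3))
    print('fit',dict(zip(names,(loc@R.T+t).round(1))))
z=np.load('side.npz')['im'][170:300,220:400]; cv2.imwrite('pics/c.png',cv2.resize(np.hstack([z]),None,fx=4,fy=4,interpolation=2)[:,:,::-1])
E
```

```text
Traceback (most recent call last):
ValueError: min() iterable argument is empty
```

```bash
python3 - <<'E'
from h import *
for n,r,xs in(('top',212,range(333,362)),('top',212,range(296,326)),('side',227,range(302,330))):
    hsv=cv2.cvtColor(np.load(n+'.npz')['im'],cv2.COLOR_RGB2HSV); print([tuple(map(int,hsv[r,x,1:])) for x in xs])
a=np.load('top.npz')['im'][145:290,265:420];b=np.load('side.npz')['im'][170:300,220:400]
f=lambda a:cv2.resize(a,(390,360),interpolation=2)
cv2.imwrite('pics/c.png',np.hstack([f(a),f(b)])[:,:,::-1])
E
```

```text
[(202, 145), (212, 141), (195, 148), (207, 142), (199, 146), (114, 101), (8, 67), (12, 105), (18, 139), (22, 149), (23, 147), (21, 147), (24, 150), (23, 147), (19, 149), (24, 149), (22, 148), (19, 146), (21, 149), (21, 147), (18, 116), (7, 75), (49, 78), (179, 127), (207, 143), (206, 146), (196, 146), (196, 146), (212, 143)]
[(210, 142), (204, 145), (198, 147), (201, 147), (206, 147), (196, 147), (150, 114), (44, 82), (10, 99), (24, 130), (19, 136), (20, 137), (22, 138), (21, 136), (22, 139), (23, 146), (19, 147), (24, 148), (22, 149), (19, 147), (23, 147), (24, 118), (7, 74), (8, 64), (167, 124), (193, 145), (202, 145), (205, 144), (207, 144), (205, 143)]
[(166, 180), (166, 180), (164, 180), (164, 180), (163, 177), (118, 149), (25, 145), (16, 178), (18, 187), (18, 188), (18, 188), (18, 188), (18, 188), (18, 187), (18, 188), (16, 187), (18, 188), (18, 189), (18, 189), (19, 176), (20, 130), (3, 84), (8, 95), (0, 89), (127, 141), (165, 182), (162, 181), (163, 181)]
```

View pics/c.png

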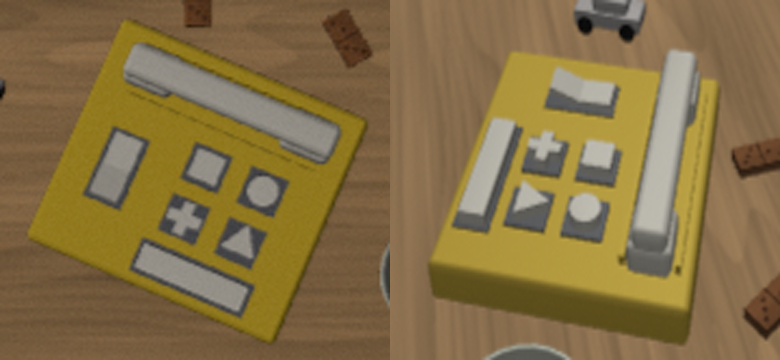

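The crop confirms the layout: square and round at x=12, cross and triangle at x=-38, with the rocker half nearest the call bar raised.

```bash
cat > fit.py <<'E'
from h import *
def fit(n,pts,thr,im):
    hsv=cv2.cvtColor(im,cv2.COLOR_RGB2HSV)
    m=((hsv[...,1]<60)&(hsv[...,2]>thr)).astype(np.uint8)
    k,l,s,c=cv2.connectedComponentsWithStats(m,connectivity=4)
    idx=[min([i for i in range(1,k) if s[i,4]>40],key=lambda i:np.hypot(*(c[i]-p))) for p in pts]
    print(n,[(c[i].round(1).tolist(),int(s[i,4])) for i in idx])
    loc=np.array([(12,-3),(12,-57),(-38,-3),(-38,-57),(-83,-30)],float)
    p=viewer.camera_params(n)
    W=np.array([ray_plane(p,c[i],48 if j<4 else 47)[0][:2] for j,i in enumerate(idx[:5])])
    a=loc-loc.mean(0);b=W-W.mean(0)
    th=np.arctan2((a[:,0]*b[:,1]-a[:,1]*b[:,0]).sum(),(a*b).sum())
    R=np.array([[np.cos(th),-np.sin(th)],[np.sin(th),np.cos(th)]]); t=W.mean(0)-R@loc.mean(0)
    print('theta',th,'origin',t,'res',(W-loc@R.T-t).round(1).tolist())
    print('fit',(loc@R.T+t).round(1).tolist(),'rocker',R@[-20-18*np.cos(.35),70]+t)
    return R,t
if __name__=='__main__':
    fit('top',[(347,212),(370,222),(338,233),(361,242),(341,257),(312,212)],112,np.load('top.npz')['im'])
    fit('side',[(316,227),(311,246),(291,225),(285,243),(265,232),(308,203)],160,np.load('side.npz')['im'])
E
python3 fit.py
```

```text
top [([346.7, 211.8], 137), ([368.8, 221.6], 114), ([337.7, 232.5], 104), ([360.1, 242.4], 86), ([340.5, 256.3], 463), ([310.8, 211.5], 302)]
theta -0.40516106413138336 origin [564.66250203  29.08821531] res [[-0.0, -0.2], [-0.1, 0.7], [-0.1, -0.5], [0.1, -0.1], [0.1, 0.1]]
fit [[574.5, 21.6], [553.2, -28.0], [528.6, 41.3], [507.3, -8.3], [476.6, 34.2]] rocker [558.33363729 107.96912719]
side [([315.7, 224.9], 108), ([309.5, 244.4], 105), ([290.7, 221.7], 69), ([283.5, 240.7], 71), ([264.2, 229.6], 379), ([308.4, 201.2], 196)]
theta -0.3816810898711887 origin [563.69197649  30.65343631] res [[0.6, -0.1], [-0.6, -0.5], [0.6, 1.1], [0.1, 0.8], [-0.7, -1.3]]
fit [[573.7, 23.4], [553.6, -26.7], [527.3, 42.0], [507.2, -8.1], [475.5, 33.7]] rocker [555.51290465 109.36401738]
```

>>> apply_moves(
  increments=[
    {"grip": 0, "offset": [0.54, 0.985, 0], "rotation": [0, 0, -0.128]},
    {"grip": 0, "offset": [0.54, 0.985, 0], "rotation": [0, 0, -0.128]},
    {"grip": 0, "offset": [0.54, 0.985, 0], "rotation": [0, 0, -0.128]},
    {"grip": 0, "offset": [0.54, 0.985, 0], "rotation": [0, 0, -0.128]},
    {"grip": 0, "offset": [0.54, 0.985, 0], "rotation": [0, 0, -0.128]},
    {"grip": 0, "offset": [0.54, 0.985, 0], "rotation": [0, 0, 0]},
    {"grip": 0, "offset": [0.54, 0.985, 0], "rotation": [0, 0, 0]},
    {"grip": 0, "offset": [0.54, 0.985, 0], "rotation": [0, 0, 0]},
    {"grip": 0, "offset": [0.54, 0.985, 0], "rotation": [0, 0, 0]},
    {"grip": 0, "offset": [0.54, 0.985, 0], "rotation": [0, 0, 0]},
  ],
)

```text
time_s: 1.1
tcp_pos: [330.1, -305.1, 222.2]
orientation: [-3.079, 0.622, 0.0]
ft_force: [0.3, -0.2, 0.3]
width: 15.3
grip_force: 0.0
```

>>> apply_moves(
  increments=[
    {"grip": 0, "offset": [0.54, 0.985, 0], "rotation": [0, 0, 0]},
    {"grip": 0, "offset": [0.54, 0.985, 0], "rotation": [0, 0, 0]},
    {"grip": 0, "offset": [0.54, 0.985, 0], "rotation": [0, 0, 0]},
    {"grip": 0, "offset": [0.54, 0.985, 0], "rotation": [0, 0, 0]},
    {"grip": 0, "offset": [0.54, 0.985, 0], "rotation": [0, 0, 0]},
    {"grip": 0, "offset": [0.54, 0.985, 0], "rotation": [0, 0, 0]},
    {"grip": 0, "offset": [0.54, 0.985, 0], "rotation": [0, 0, 0]},
    {"grip": 0, "offset": [0.54, 0.985, 0], "rotation": [0, 0, 0]},
    {"grip": 0, "offset": [0.54, 0.985, 0], "rotation": [0, 0, 0]},
    {"grip": 0, "offset": [0.54, 0.985, 0], "rotation": [0, 0, 0]},
  ],
)

```text
time_s: 2.1
tcp_pos: [492.0, -9.6, 222.2]
orientation: [3.079, -0.622, -0.001]
ft_force: [1.0, -0.6, 0.8]
width: 0.5
grip_force: 0.0
```

>>> apply_moves(
  increments=[
    {"grip": 0, "offset": [0.544, 0.984, 0], "rotation": [0, 0, 0]},
    {"grip": 0, "offset": [0.544, 0.984, 0], "rotation": [0, 0, 0]},
    {"grip": 0, "offset": [0.544, 0.984, 0], "rotation": [0, 0, 0]},
    {"grip": 0, "offset": [0.544, 0.984, 0], "rotation": [0, 0, 0]},
    {"grip": 0, "offset": [0, 0, 0], "rotation": [0, 0, 0]},
  ],
)

```text
time_s: 2.6
tcp_pos: [557.7, 110.1, 221.8]
orientation: [-3.079, 0.616, 0.001]
ft_force: [0.1, -0.3, 0.2]
width: 0.6
grip_force: 0.0
```

```bash
python3 - <<'E'
from h import *
s=telemetry.get_state(); print(s['tcp_pos'],s['orientation'],s['joint_positions'])
im,d=viewer.camera('wrist'); p=viewer.camera_params('wrist'); print(p)
T=np.eye(4);T[:3,:3]=cv2.Rodrigues(np.array(s['orientation']))[0];T[:3,3]=s['tcp_pos']
w=np.linalg.inv(T@np.array(p['T_tool_cam'])); p['rvec']=cv2.Rodrigues(w[:3,:3])[0].ravel();p['tvec']=w[:3,3]
P=[(574.2,22.3,48),(553.3,-27.5,48),(476,34,47),(557.3,108.5,49)]
for q in proj(p,P): 
    print(q); cv2.circle(im,tuple(int(v) for v in q),4,(255,0,0),1)
cv2.imwrite('pics/w.png',im[:,:,::-1])
E
```

```text
[557.74624967 110.14477813 221.84456527] [-3.07944371e+00  6.16338134e-01  1.18001342e-03] [5.55264160e-02 8.69028412e-02 1.67720119e+00 1.25266964e-03
 1.37794702e+00 2.02115413e+00]
{'fovy': 70.07117860663165, 'cx': 316.292686121027, 'cy': 196.92772919260648, 'D': array([-0.01494829,  0.        ,  0.        ,  0.        ,  0.        ]), 'T_tool_cam': array([[ 6.94555522e-04, -9.55735331e-01, -2.94226943e-01,
         8.14778851e+01],
       [ 9.99999732e-01,  7.31733794e-04, -1.62748653e-05,
         1.07921970e+00],
       [ 2.30850261e-04, -2.94226853e-01,  9.55735584e-01,
        -1.61869994e+02],
       [ 0.00000000e+00,  0.00000000e+00,  0.00000000e+00,
         1.00000000e+00]])}
[380.01683484 138.4456081 ]
[426.44019905 138.67883993]
[396.23603591 215.03306138]
[316.9468308  179.52132436]
```

View pics/w.png

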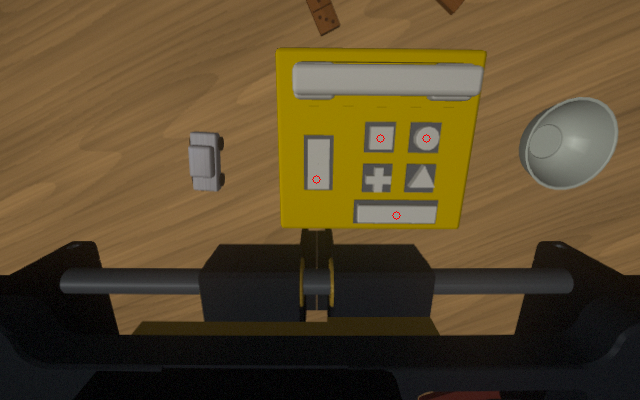

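The wrist picture shows the predicted points sitting on the keys and bar, and on the raised rocker half at (317,179). I'll descend to the rocker.

>>> apply_moves(
  increments=[
    {"grip": 0, "offset": [0, -0.04, -0.9], "rotation": [0, 0, 0]},
    {"grip": 0, "offset": [0, 0, -0.9], "rotation": [0, 0, 0]},
    {"grip": 0, "offset": [0, 0, -0.9], "rotation": [0, 0, 0]},
    {"grip": 0, "offset": [0, 0, -0.9], "rotation": [0, 0, 0]},
    {"grip": 0, "offset": [0, 0, -0.9], "rotation": [0, 0, 0]},
    {"grip": 0, "offset": [0, 0, -0.8], "rotation": [0, 0, 0]},
    {"grip": 0, "offset": [0, 0, 0], "rotation": [0, 0, 0]},
  ],
)

```text
time_s: 3.35
tcp_pos: [553.1, 104.5, 59.6]
orientation: [3.077, -0.623, -0.012]
ft_force: [-1.0, -0.1, 0.0]
width: 0.7
grip_force: 0.0
```

>>> apply_moves(
  increments=[
    {"grip": 0, "offset": [0, 0, -0.15], "rotation": [0, 0, 0]},
    {"grip": 0, "offset": [0, 0, -0.15], "rotation": [0, 0, 0]},
    {"grip": 0, "offset": [0, 0, -0.15], "rotation": [0, 0, 0]},
    {"grip": 0, "offset": [0, 0, 0], "rotation": [0, 0, 0]},
  ],
)

```text
time_s: 3.75
tcp_pos: [557.6, 105.8, 50.5]
orientation: [-3.079, 0.622, -0.002]
ft_force: [0.6, -0.4, 0.2]
width: 0.4
grip_force: 0.2
```

>>> apply_moves(
  increments=[
    {"grip": 0, "offset": [0, 0.08, 0.1], "rotation": [0, 0, 0]},
    {"grip": 0, "offset": [0, 0, -0.1], "rotation": [0, 0, 0]},
    {"grip": 0, "offset": [0, 0, -0.1], "rotation": [0, 0, 0]},
    {"grip": 0, "offset": [0, 0, -0.07], "rotation": [0, 0, 0]},
    {"grip": 0, "offset": [0, 0, 0], "rotation": [0, 0, 0]},
  ],
)

```text
time_s: 4.25
tcp_pos: [556.9, 108.3, 44.6]
orientation: [3.079, -0.621, -0.001]
ft_force: [0.4, 0.6, -0.0]
width: 0.3
grip_force: 0.1
```

>>> apply_moves(
  increments=[
    {"grip": 0, "offset": [0, 0, -0.05], "rotation": [0, 0, 0]},
    {"grip": 0, "offset": [0, 0, 0], "rotation": [0, 0, 0]},
  ],
)

```text
time_s: 4.45
tcp_pos: [556.9, 108.3, 43.4]
orientation: [3.079, -0.622, -0.001]
ft_force: [-0.4, 0.3, 1.7]
width: 0.2
grip_force: 1.1
```

>>> apply_moves(
  increments=[
    {"grip": 0, "offset": [0, 0, -0.05], "rotation": [0, 0, 0]},
    {"grip": 0, "offset": [0, 0, 0], "rotation": [0, 0, 0]},
  ],
)

```text
time_s: 4.65
tcp_pos: [557.0, 108.3, 43.2]
orientation: [3.079, -0.621, -0.001]
ft_force: [-5.7, 1.4, 12.6]
width: 0.5
grip_force: 6.2
```

```bash
python3 - <<'E'
from h import *
im,d=viewer.camera('side'); np.savez('side2',im=im); cv2.imwrite('pics/s2.png',cv2.resize(im[150:300,220:400],None,fx=4,fy=4,interpolation=2)[:,:,::-1])
s=telemetry.get_state(); print(s['tcp_pos'],s['ft_force'])
E
```

```text
[557.00057304 108.26806062  43.23329548] [-4.98809945  0.27975937 12.02892159]
```

View pics/s2.png

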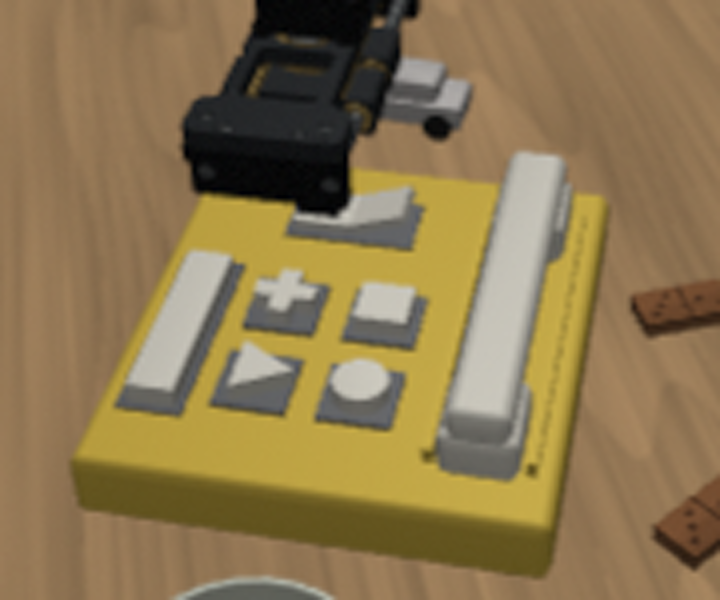

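The far half of the rocker is now up and the force has risen to 12 N, so it is on its stop. I'll press slightly more, then lift and go to the round key.

>>> apply_moves(
  increments=[
    {"grip": 0, "offset": [0, 0, -0.04], "rotation": [0, 0, 0]},
    {"grip": 0, "offset": [0, 0, 0], "rotation": [0, 0, 0]},
    {"grip": 0, "offset": [0, 0, 0.6], "rotation": [0, 0, 0]},
    {"grip": 0, "offset": [0, 0, 0.6], "rotation": [0, 0, 0]},
    {"grip": 0, "offset": [-0.025, -0.905, 0], "rotation": [0, 0, 0]},
    {"grip": 0, "offset": [-0.025, -0.905, 0], "rotation": [0, 0, 0]},
    {"grip": 0, "offset": [-0.025, -0.905, 0], "rotation": [0, 0, 0]},
    {"grip": 0, "offset": [-0.025, -0.905, 0], "rotation": [0, 0, 0]},
    {"grip": 0, "offset": [-0.025, -0.905, 0], "rotation": [0, 0, 0]},
    {"grip": 0, "offset": [0, 0, 0], "rotation": [0, 0, 0]},
  ],
)

```text
time_s: 5.7
tcp_pos: [553.1, -30.5, 76.5]
orientation: [3.077, -0.626, 0.0]
ft_force: [0.9, 0.4, 0.3]
width: 0.7
grip_force: 0.0
```

>>> apply_moves(
  increments=[
    {"grip": 0, "offset": [0, 0, 0], "rotation": [0, 0, 0]},
  ],
)

```text
time_s: 5.8
tcp_pos: [553.0, -27.9, 76.4]
orientation: [-3.079, 0.624, 0.001]
ft_force: [0.7, 0.5, -0.0]
width: 0.4
grip_force: 0.0
```

>>> apply_moves(
  increments=[
    {"grip": 0, "offset": [0, 0, -0.4], "rotation": [0, 0, 0]},
    {"grip": 0, "offset": [0, 0, -0.4], "rotation": [0, 0, 0]},
    {"grip": 0, "offset": [0, 0, -0.1], "rotation": [0, 0, 0]},
    {"grip": 0, "offset": [0, 0, -0.1], "rotation": [0, 0, 0]},
    {"grip": 0, "offset": [0, 0, -0.1], "rotation": [0, 0, 0]},
    {"grip": 0, "offset": [0, 0, -0.1], "rotation": [0, 0, 0]},
    {"grip": 0, "offset": [0, 0, 0], "rotation": [0, 0, 0]},
  ],
)

```text
time_s: 6.5
tcp_pos: [553.6, -27.3, 41.4]
orientation: [-3.079, 0.621, -0.001]
ft_force: [-3.2, 2.2, 6.9]
width: 0.4
grip_force: 3.5
```

>>> apply_moves(
  increments=[
    {"grip": 0, "offset": [0, 0, -0.07], "rotation": [0, 0, 0]},
    {"grip": 0, "offset": [0, 0, 0], "rotation": [0, 0, 0]},
  ],
)

```text
time_s: 6.7
tcp_pos: [553.7, -27.3, 41.2]
orientation: [-3.079, 0.621, 0.0]
ft_force: [-10.0, 1.6, 21.2]
width: 0.7
grip_force: 10.5
```

>>> apply_moves(
  increments=[
    {"grip": 0, "offset": [0, 0, 0.6], "rotation": [0, 0, 0]},
    {"grip": 0, "offset": [0, 0, 0.6], "rotation": [0, 0, 0]},
    {"grip": 0, "offset": [0.35, 0.83, 0], "rotation": [0, 0, 0]},
    {"grip": 0, "offset": [0.35, 0.83, 0], "rotation": [0, 0, 0]},
    {"grip": 0, "offset": [0, 0, 0], "rotation": [0, 0, 0]},
    {"grip": 0, "offset": [0, 0, 0], "rotation": [0, 0, 0]},
    {"grip": 0, "offset": [0, 0, -0.4], "rotation": [0, 0, 0]},
    {"grip": 0, "offset": [0, 0, -0.3], "rotation": [0, 0, 0]},
    {"grip": 0, "offset": [0, 0, 0], "rotation": [0, 0, 0]},
  ],
)

```text
time_s: 7.6
tcp_pos: [572.2, 21.7, 51.0]
orientation: [3.079, -0.623, -0.007]
ft_force: [-0.0, -0.1, 0.4]
width: 0.9
grip_force: 0.0
```

>>> apply_moves(
  increments=[
    {"grip": 0, "offset": [0, 0, -0.1], "rotation": [0, 0, 0]},
    {"grip": 0, "offset": [0, 0, -0.1], "rotation": [0, 0, 0]},
    {"grip": 0, "offset": [0, 0, -0.1], "rotation": [0, 0, 0]},
    {"grip": 0, "offset": [0, 0, -0.1], "rotation": [0, 0, 0]},
    {"grip": 0, "offset": [0, 0, -0.1], "rotation": [0, 0, 0]},
    {"grip": 0, "offset": [0, 0, 0], "rotation": [0, 0, 0]},
  ],
)

```text
time_s: 8.2
tcp_pos: [574.6, 22.0, 41.2]
orientation: [3.079, -0.621, -0.0]
ft_force: [-9.9, -2.4, 20.6]
width: 0.3
grip_force: 10.4
```

>>> apply_moves(
  increments=[
    {"grip": 0, "offset": [0, 0, 0.6], "rotation": [0, 0, 0]},
    {"grip": 0, "offset": [0, 0, 0.6], "rotation": [0, 0, 0]},
    {"grip": 0, "offset": [-0.82, 0.1, 0], "rotation": [0, 0, 0]},
    {"grip": 0, "offset": [-0.82, 0.1, 0], "rotation": [0, 0, 0]},
    {"grip": 0, "offset": [-0.82, 0.1, 0], "rotation": [0, 0, 0]},
    {"grip": 0, "offset": [-0.82, 0.1, 0], "rotation": [0, 0, 0]},
    {"grip": 0, "offset": [0, 0, 0], "rotation": [0, 0, 0]},
    {"grip": 0, "offset": [0, 0, 0], "rotation": [0, 0, 0]},
    {"grip": 0, "offset": [0, 0, -0.4], "rotation": [0, 0, 0]},
    {"grip": 0, "offset": [0, 0, -0.3], "rotation": [0, 0, 0]},
  ],
)

```text
time_s: 9.2
tcp_pos: [476.8, 34.1, 52.9]
orientation: [-3.079, 0.622, -0.001]
ft_force: [1.3, -0.4, 0.4]
width: 0.3
grip_force: 0.0
```

>>> apply_moves(
  increments=[
    {"grip": 0, "offset": [0, 0, 0], "rotation": [0, 0, 0]},
    {"grip": 0, "offset": [0, 0, -0.1], "rotation": [0, 0, 0]},
    {"grip": 0, "offset": [0, 0, -0.1], "rotation": [0, 0, 0]},
    {"grip": 0, "offset": [0, 0, -0.1], "rotation": [0, 0, 0]},
    {"grip": 0, "offset": [0, 0, -0.1], "rotation": [0, 0, 0]},
    {"grip": 0, "offset": [0, 0, -0.13], "rotation": [0, 0, 0]},
    {"grip": 0, "offset": [0, 0, 0], "rotation": [0, 0, 0]},
  ],
)

```text
time_s: 9.9
tcp_pos: [476.4, 34.2, 40.1]
orientation: [3.079, -0.621, -0.001]
ft_force: [-10.7, -0.3, 25.8]
width: 0.6
grip_force: 12.8
```

Bottomed at 40 mm. I'll lift clear and check with the cameras.

>>> apply_moves(
  increments=[
    {"grip": 0, "offset": [0, 0, 0.6], "rotation": [0, 0, 0]},
    {"grip": 0, "offset": [0, 0, 0.9], "rotation": [0, 0, 0]},
    {"grip": 0, "offset": [-0.3, -0.9, 0.9], "rotation": [0, 0, 0]},
    {"grip": 0, "offset": [-0.3, -0.9, 0.9], "rotation": [0, 0, 0]},
    {"grip": 0, "offset": [-0.3, -0.9, 0.9], "rotation": [0, 0, 0]},
    {"grip": 0, "offset": [0, -0.9, 0.9], "rotation": [0, 0, 0]},
    {"grip": 0, "offset": [0, -0.9, 0.6], "rotation": [0, 0, 0]},
    {"grip": 0, "offset": [0, -0.9, 0], "rotation": [0, 0, 0]},
    {"grip": 0, "offset": [0, 0, 0], "rotation": [0, 0, 0]},
  ],
)

```text
time_s: 10.8
tcp_pos: [449.3, -130.6, 209.5]
orientation: [3.077, -0.626, 0.004]
ft_force: [0.1, 0.8, 0.3]
width: 0.5
grip_force: 0.0
```

```bash
python3 - <<'E'
from h import *
a,_=viewer.camera('top'); b,_=viewer.camera('side')
f=lambda a:cv2.resize(a,(390,360),interpolation=2)
cv2.imwrite('pics/e.png',np.hstack([f(a[125:290,235:470]),f(b[160:300,220:400])])[:,:,::-1])
E
```

```text
(no output)
```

View pics/e.png

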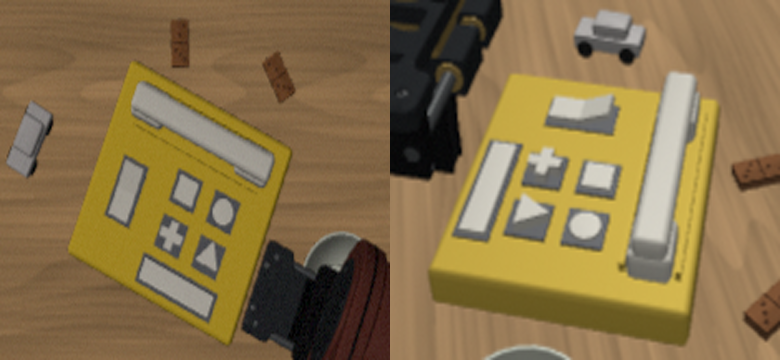

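The picture shows the rocker tipped over, and the round key, square key and call bar down. The cross and triangle are still up, and the handset, bowl, car and dominoes have not moved.

```bash
python3 -c "
from plant import bot
print(bot.sign_off())"
```

```text
the job is handed in; nothing more can be done
None
```

The play call is done and handed in at about 11 s: rocker tipped on, then the round key, square key and call bar each pressed to their stops in that order, and the final pictures show nothing else moved.

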